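# Load the tea shaker and hold its run lever

## Task

Stand the round red tea tin, the green caddy and the amber jar upright on the floor of the shaker's steel basket and let go of them, leaving the tea cakes, the cup and the card terminal where they are. Then press the shaker's red spring-return lever down until its yellow pointer is in the green zone of the gauge, never pushing it into the red, and finish the program while the robot is still holding it there: do not let go of the lever.

Things in the scene. Friction and masses are not known exactly. Their poses are not given: they have to be found in the camera images.
- tin_mid (a point): Centre (half-way up) of the loose round red tea tin with a brass lid band: upright cylinder, diameter 54 mm, 76 mm tall; z up. About 0.18 kg.
- caddy_mid (a point): Centre (half-way up) of the loose rectangular green tea caddy with a paper label: 46 mm along its x, 62 mm along its y, 84 mm tall along z. Grip it across the 46 mm. About 0.2 kg.
- jar_mid (a point): Centre (half-way up) of the loose closed amber glass jar with a cork lid: upright, diameter 54 mm, 68 mm tall, narrower towards its cork, so grip it at mid-height; z up. About 0.25 kg.
- basket_floor (a point): Middle of the inner floor of the open steel basket on the shaker, 59 mm above the table; axes as the shaker's. Inside it measures 240 mm along x and 130 mm along y; walls 4 mm thick rise 31 mm above the inner floor. All three samples fit in a row along x, 75 mm apart.
- lever (a joint): Angle of the shaker's spring-return lever in rad: 0 at rest (rising 0.33 rad above level), grows as it is pressed down, stop at 0.6. Green zone 0.28 to 0.44 (middle 0.36, nearly level); red lies beyond. It springs back when let go. Pressing on its pad takes about 3 N to start, about 9 N in the green zone.
- lever_pad (a point): Middle of the top face of the lever's red pad, pressed from above: 55 mm along the lever, 44 mm wide, 110 mm from the hinge. It moves with the lever: about 151 mm above the table at rest, 112 mm in mid-green (green: 103 to 121 mm). Its yellow pointer runs along a gauge post 10 mm beside the pad, away from the basket: white, green, red from the top; post top 165 mm above the table.
- lever_hinge (a point): Centre of the lever's hinge axis (along the shaker's y), 115 mm above the table; the lever points from here along the shaker's +x.
- shaker: The fixed grey shaker, 280 mm (x) by 300 mm (y), 55 mm high without basket and lever; place and yaw differ each time. Origin on the table under the middle of its basket; x along the basket's long side; the lever and its gauge stand on the basket's +y side, the lever hinge 150 mm from the basket's middle line.
- cakes: Bystander: stack of four wrapped tea cakes, diameter 84 mm, 68 mm tall, origin at the middle of its underside.
- cup: Bystander: white tea cup, mouth diameter 72 mm, 70 mm tall, origin at the middle of its underside.
- terminal: Bystander: black card terminal lying flat, 150 mm by 75 mm, 32 mm high, origin at the middle of its underside.
Mind the look-alikes: they are no part of the job. Of the things shaped like the part that bears tin_mid, the red one is meant.

How it is judged (in metres and radians):
On the way, in this order (a step that is already met when the one before it is completed fails the run):
1. tin, caddy and jar stand upright on the basket floor, let go (x of tin_mid in the frame of basket_floor between -0.115 and 0.115 m and y of tin_mid in the frame of basket_floor between -0.06 and 0.06 m and z of tin_mid in the frame of basket_floor between 0.028 and 0.048 m and angle between each of tin_mid, caddy_mid, jar_mid's own z axis and vertical below 0.15 rad and x of caddy_mid in the frame of basket_floor between -0.115 and 0.115 m and y of caddy_mid in the frame of basket_floor between -0.06 and 0.06 m and z of caddy_mid in the frame of basket_floor between 0.032 and 0.052 m and x of jar_mid in the frame of basket_floor between -0.115 and 0.115 m and y of jar_mid in the frame of basket_floor between -0.06 and 0.06 m and z of jar_mid in the frame of basket_floor between 0.024 and 0.044 m and contact force between each of tin, caddy, jar and the arm below 0.05 N and contact force between each of tin, caddy, jar and the fingers below 0.05 N and linear speed of each of tin, caddy, jar below 0.03 m/s), for 0.2 s.
2. the lever is pressed into the green zone (value of joint lever between 0.28 and 0.44 rad), for 0.2 s.
At the end, for the whole second after the job is handed in: All three samples stand untouched and at rest on the basket floor (centres within 115 mm along, 60 mm across, 10 mm in height, lean under 0.15 rad); the robot pushes the lever with over 2 N and holds it still at 0.28 to 0.44 rad; bystanders within 30 mm of their start (all of step 1 and all of step 2 and (contact force between lever and the fingers above 2 N or contact force between lever and the arm above 2 N) and velocity of joint lever between -0.1 and 0.1 rad/s and distance of each of cakes, cup, terminal from where it was at the start of the episode below 0.03 m); the arm keeps its last pose, push and grip.
It fails at once if the lever is pushed into the red zone (past 0.46 rad) (value of joint lever above 0.46 rad).
It fails at once if the stack of tea cakes is moved by more than 30 mm or tipped over (distance of cakes from where it was at the start of the episode above 0.03 m or angle between cakes's own z axis and vertical above 0.5 rad).
It fails at once if the cup is moved by more than 30 mm or tipped over (distance of cup from where it was at the start of the episode above 0.03 m or angle between cup's own z axis and vertical above 0.5 rad).
It fails at once if the card terminal is moved by more than 30 mm or tipped over (distance of terminal from where it was at the start of the episode above 0.03 m or angle between terminal's own z axis and vertical above 0.5 rad).
It also fails if it takes over 72 s, if anything falls off the work surface, if the arm or the gripper's body presses on something with over 40 N, if the wrist force passes 120 N, or if a joint passes its speed limit or range.

## Robot

A 6-joint arm with a two-finger parallel gripper is mounted at the origin on the work surface. World frame = base frame: x ahead of the robot, y to its left, z up, the work surface at z = 0. Lengths are in mm, angles in degrees, forces in N, time in s.
With the tool pointing down it reaches from about 300 to 850 mm from the base axis. Payload 4.2 kg.
Tool frame: the origin (TCP) lies midway between the tips of the shut fingers; the grasp point (between the pads) lies 19 mm behind it (env.grip_depth is the distance from the TCP to the grasp point, in mm); z points along the fingers, y is the line along which they close (so a half turn about z gives the same grasp; the last joint's range is limited). The gripper opens to 91 mm and grips with 3 to 60 N. Pads are 32 mm wide; open, the fingers measure 118 mm over their backs; the gripper's body (76 mm by 178 mm) begins 60 mm behind the grasp point.
Start: joints at [66.406, 18.312, 89.639, -0, 72.044, -1.146], TCP at [219.57, 531.447, 176.176] pointing down, gripper open.
Joint ranges: [-177.97, 177.97], [-48.28, 115.42], [12.27, 149.76], [-77.06, 257.06], [2.81, 150.46], [-146.56, 146.56]. Speed limits (degrees/s): [147.25, 147.25, 180, 180, 180, 180].

## Interface

Orientations are given as [roll, pitch, yaw] about the fixed x, y, z axes, in that order (R = Rz(yaw) Ry(pitch) Rx(roll)).
In Python, from workcell import env, eyes gives the robot as it stands.
- The arm moves only by the tool send_rows, never from a script. Its argument "motion" is a list of rows, each a list of 7 numbers: the shift along the world's x, y, z normalised to -1 to 1, where 1 is 0.5 m, then the turn, a rotation vector about the world's x, y, z normalised to -1 to 1, where 1 is 60 degrees, then the opening, from -1 (shut) to 1 (fully open). A call has 1 to 20 rows; each row is the pose to reach, as a shift and turn from the pose commanded when the call began; what a row does not reach only later rows make up. A row lasts 1/8 s, in which the tool goes at most 62.5 mm and 10.7 degrees, less where a joint would pass 70% of its speed; a pose out of reach is approached as far as the arm can. A call with a number of a shift or a turn outside -1 to 1 is refused whole. A call with a gripper value outside its range is refused whole. The fingers move at their own pace and stop on an object; "squeeze" is the grip in N (left out, the last holds). Time passes only in rows, so rows that repeat a pose let the fingers close. It gives the time, the measured TCP pose, the force, the opening and the grip force at its end, in the units of the state.
- env.state(): the state, without advancing time (a new reading comes with each control period).
- eyes.grab_frame(name): name is "scene" or "side" or "wrist"; returns a dict with "pixels" (400x640x3 uint8, red, green, blue), "depth" (400x640 float32, mm along the optical axis (not along the pixel's ray), 0 where there is no reading), "fx", "fy", "cx", "cy" (pixels), "R" (3x3) and "t" (3): a world point X has camera coordinates R X + t; the wrist camera has in their place "T_tool_cam" (4x4, takes a point from camera to tool coordinates, whose origin is the TCP and whose axes are the flange's). Camera axes: x right, y down, z forward; pixel columns grow to the right and rows downward; lengths in mm; the calibration is good to about 2 mm. A picture is of the moment at which its call begins: read the wrist's pose just before it.
- env.job_done(): hands the job in; it is judged then, once.
The state is a dict: "time_s": time; "qpos": joint angles; "qvel": joint speeds; "effort": joint torques, N m; "ee_pos": TCP position; "ee_rot": TCP orientation; "force": force on the tool from outside, world axes, zero at the start; "torque": the same for the moment, N m; "gripper_width": finger opening in mm; "gripper_force": force on a finger pad.
Only numpy, scipy, OpenCV 4.12 (cv2) and the standard library are available. Lean on these libraries where they do the work, as an engineer would, in place of code of your own. Each camera call takes 0.05 s, during which the arm holds its last target. There are 200 camera calls.

## Working session

There is one attempt and no reset: what is moved stays moved. The work goes in short steps, Python scripts to look and compute and a tool call to move; the robot and the scene stay as the last step left them, time stands still between calls to the robot, and variables do not carry over. Pictures are saved under pics/ and viewed, at most 10 in all, crops included, and the job is handed in when it is done.

Besides the shell and the picture viewer there is one more tool, called as name(argument=value, ...), one argument or row to a line, values as JSON. send_rows: Moves the arm, as the interface text tells. Its arguments: {"type":"object","properties":{"motion":{"type":"array"},"squeeze":{"type":"number"}},"required":["motion"]}

```bash
mkdir -p pics; ls; python3 - <<'E'
from workcell import env, eyes
import cv2, numpy as np
for n in ("scene","side"):
    f=eyes.grab_frame(n); np.savez(f"pics/{n}0.npz",**{k:np.array(v) for k,v in f.items()})
    cv2.imwrite(f"pics/{n}0.png",f["pixels"][:,:,::-1]); 
    C=-np.array(f["R"]).T@np.array(f["t"]); print(n,C.round(),np.array(f["R"])[2].round(2),f["fx"])
print(env.state())
E
```

```text
pics
scene [1260. -107.  842.] [-0.67  0.04 -0.74] 430.4008741705696
side [ 566. -737.  791.] [ 0.03  0.7  -0.71] 439.57485618747285
{'time_s': 0.1, 'qpos': array([ 6.64048352e+01,  1.83462300e+01,  8.96995382e+01, -9.34653660e-04,
        7.20438756e+01, -1.14692905e+00]), 'qvel': array([-0.03375766, -0.14618677, -0.1192272 ,  0.00595749, -0.06010078,
       -0.11218888]), 'effort': array([ 4.13636199e-04, -4.13336599e+01, -2.32510078e+01,  7.30599090e-02,
        4.21839289e-02, -4.11038866e-05]), 'ee_pos': array([219.3711485 , 530.95225153, 175.42109955]), 'ee_rot': array([-1.79910356e+02, -9.05841703e-04,  1.57552052e+02]), 'force': array([ 0.82068764, -0.62795587,  0.17210689]), 'torque': array([-0.00875168, -0.02850711, -0.00291294]), 'gripper_force': 0.0, 'gripper_width': 91.72111403999209}
```

View pics/scene0.png

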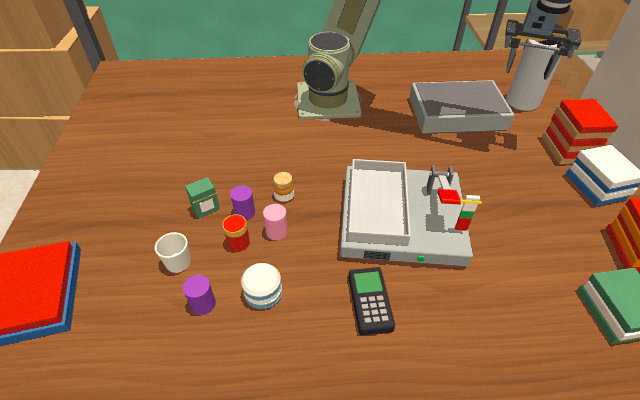

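View pics/side0.png

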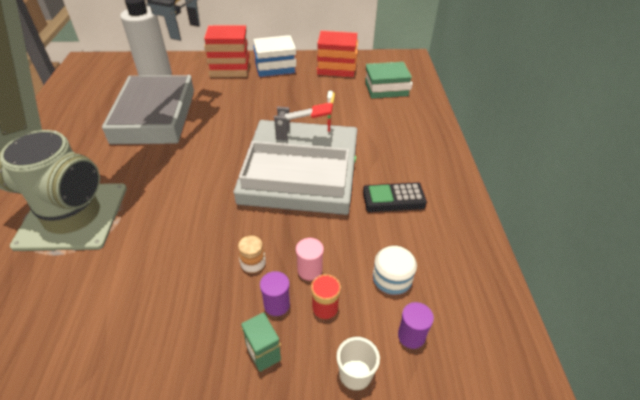

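```bash
cat > h.py <<'E'
import numpy as np, cv2
def cloud(f):
    d=f["depth"].astype(float); v,u=np.mgrid[:400,:640]
    P=np.stack([(u-f["cx"])/f["fx"]*d,(v-f["cy"])/f["fy"]*d,d],-1)
    P=(P-f["t"])@f["R"]; P[d==0]=np.nan; return P
def ray(f,u,v,z):
    r=np.array([(u-f["cx"])/f["fx"],(v-f["cy"])/f["fy"],1])@f["R"]; C=-f["R"].T@f["t"]
    return C+r*(z-C[2])/r[2]
E
python3 - <<'E'
from h import *
boxes={"scene":dict(tin=(220,210,252,255),caddy=(182,175,220,220),jar=(270,170,298,205),cakes=(238,260,285,310),cup=(152,230,194,275),dec1=(228,183,256,222),pink=(262,203,290,240),bask=(343,155,415,245),lev=(425,165,485,232),term=(345,265,396,335)),
"side":dict(tin=(308,274,343,322),caddy=(240,312,284,372),jar=(236,235,268,275),cakes=(370,245,418,296),cup=(333,336,382,392),dec1=(258,270,292,318),pink=(294,238,326,282),bask=(236,138,356,210),lev=(272,90,340,145),term=(360,180,428,214))}
H=dict(tin=76,caddy=84,jar=68,cakes=68,cup=70,dec1=76,pink=76,bask=90,term=32)
for n in boxes:
    f=dict(np.load(f"pics/{n}0.npz")); P=cloud(f); print(n)
    hsv=cv2.cvtColor(f["pixels"],cv2.COLOR_RGB2HSV)
    for k,(a,b,c,d) in boxes[n].items():
        Q=P[b:d,a:c].reshape(-1,3); h=hsv[b:d,a:c].reshape(-1,3)
        if k=="lev":
            red=((h[:,0]<8)|(h[:,0]>172))&(h[:,1]>150)&(h[:,2]>120)&(Q[:,2]>100)
            yel=(abs(h[:,0]-28)<7)&(h[:,1]>150)&(Q[:,2]>90)
            for nm,m in(("red",red),("yel",yel)): print(nm,m.sum(),np.nanmean(Q[m],0).round(1),np.nanpercentile(Q[m],[3,97],axis=0).round().tolist())
            continue
        m=abs(Q[:,2]-H[k])<5; T=Q[m]
        if len(T)<5: print(k,"few",np.nanmax(Q[:,2]));continue
        r=cv2.minAreaRect(T[:,:2].astype(np.float32)); c2=cv2.minEnclosingCircle(T[:,:2].astype(np.float32))
        print(k,len(T),"rect",np.round(r[0]),np.round(r[1]),round(r[2],1),"circ",np.round(c2[0]),round(c2[1]),"zmed",np.median(T[:,2]).round(1))
E
```

```text
scene
tin 358 rect [ 602. -264.] [54. 53.] 5.1 circ [ 602. -264.] 28 zmed 76.6
caddy 353 rect [ 482. -358.] [48. 62.] 30.3 circ [ 483. -358.] 36 zmed 84.6
jar 206 rect [ 447. -152.] [44. 49.] 88.8 circ [ 446. -152.] 26 zmed 68.6
cakes 930 rect [ 749. -199.] [76. 78.] 42.7 circ [ 749. -200.] 40 zmed 68.5
cup 225 rect [ 651. -403.] [71. 70.] 41.9 circ [ 650. -403.] 37 zmed 69.7
dec1 413 rect [ 535. -255.] [126.  52.] 1.4 circ [ 535. -254.] 64 zmed 76.6
pink 333 rect [ 572. -172.] [56. 53.] 1.8 circ [ 571. -170.] 29 zmed 76.5
bask 582 rect [542.  83.] [138. 252.] 81.4 circ [543.  83.] 142 zmed 90.0
red 279 [616.2 221.1 152.7] [[588.0, 202.0, 144.0], [637.0, 243.0, 160.0]]
yel 0 [nan nan nan] [nan, nan, nan]
term 2031 rect [786.  34.] [149.  74.] 3.3 circ [786.  35.] 80 zmed 31.0
side
tin 574 rect [ 601. -264.] [56. 52.] 86.7 circ [ 602. -264.] 28 zmed 77.1
caddy 880 rect [ 482. -357.] [47. 64.] 29.8 circ [ 481. -357.] 38 zmed 84.7
jar 354 rect [ 448. -153.] [47. 47.] 46.4 circ [ 448. -152.] 25 zmed 69.2
cakes 989 rect [ 746. -203.] [77. 79.] 55.8 circ [ 748. -201.] 41 zmed 69.1
cup 381 rect [ 652. -403.] [71. 70.] 86.5 circ [ 651. -402.] 36 zmed 70.3
dec1 569 rect [ 505. -273.] [53. 89.] 5.8 circ [ 500. -275.] 48 zmed 77.0
pink 547 rect [ 574. -199.] [ 52. 113.] 2.6 circ [ 583. -198.] 58 zmed 77.1
bask 781 rect [542.  84.] [146. 248.] 81.5 circ [543.  84.] 140 zmed 90.4
red 237 [610.3 217.7 151.9] [[588.0, 201.0, 140.0], [634.0, 243.0, 161.0]]
yel 0 [nan nan nan] [nan, nan, nan]
term 1279 rect [785.  33.] [149.  77.] 2.3 circ [786.  33.] 81 zmed 32.3<stdin>:13: RuntimeWarning: Mean of empty slice
  return np.nanmean(a, axis, out=out, keepdims=keepdims)
```

send_rows(
  motion=[
    [0.4, -0.84, 0.11, 0, 0, -0.21, 1],
    [0.4, -0.84, 0.11, 0, 0, -0.21, 1],
    [0.4, -0.84, 0.11, 0, 0, -0.21, 1],
    [0.4, -0.84, 0.11, 0, 0, -0.21, 1],
    [0.4, -0.84, 0.11, 0, 0, -0.21, 1],
    [0.4, -0.84, 0.11, 0, 0, -0.21, 1],
    [0.4, -0.84, 0.11, 0, 0, -0.21, 1],
    [0.4, -0.84, 0.11, 0, 0, -0.21, 1],
    [0.4, -0.84, 0.11, 0, 0, -0.21, 1],
  ],
  squeeze=20,
)

```text
time_s: 1.23
ee_pos: [420.1, 109.9, 231.1]
ee_rot: [-180.0, -0.0, 144.7]
force: [0.3, 0.4, -0.4]
gripper_width: 91.5
gripper_force: 0.0
```

send_rows(
  motion=[
    [0.365, -0.751, -0.16, 0, 0, 0, 1],
    [0.365, -0.751, -0.16, 0, 0, 0, 1],
    [0.365, -0.751, -0.16, 0, 0, 0, 1],
    [0.365, -0.751, -0.16, 0, 0, 0, 1],
    [0.365, -0.751, -0.16, 0, 0, 0, 1],
    [0.365, -0.751, -0.16, 0, 0, 0, 1],
    [0.365, -0.751, -0.16, 0, 0, 0, 1],
    [0.365, -0.751, -0.16, 0, 0, 0, 1],
    [0.365, -0.751, -0.16, 0, 0, 0, 1],
    [0.365, -0.751, -0.25, 0, 0, 0, 1],
    [0.365, -0.751, -0.34, 0, 0, 0, 1],
    [0.365, -0.751, -0.408, 0, 0, 0, 1],
    [0.365, -0.751, -0.408, 0, 0, 0, 1],
    [0.365, -0.751, -0.408, 0, 0, 0, -0.2],
    [0.365, -0.751, -0.408, 0, 0, 0, -0.2],
    [0.365, -0.751, -0.408, 0, 0, 0, -0.2],
    [0.365, -0.751, -0.408, 0, 0, 0, -0.2],
    [0.365, -0.751, -0.408, 0, 0, 0, -0.2],
  ],
)

```text
time_s: 3.48
ee_pos: [602.3, -264.4, 27.8]
ee_rot: [180.0, 0.1, 144.9]
force: [-0.7, -0.6, 3.9]
gripper_width: 52.7
gripper_force: 20.0
```

send_rows(
  motion=[
    [0, 0, 0.09, 0, 0, 0, -0.2],
    [0, 0, 0.18, 0, 0, 0, -0.2],
    [0, 0.03, 0.26, 0, 0, 0.05, -0.2],
    [0.005, 0.12, 0.28, 0, 0, 0.12, -0.2],
    [0.01, 0.22, 0.28, 0, 0, 0.2, -0.2],
    [0.015, 0.32, 0.28, 0, 0, 0.28, -0.2],
    [0.02, 0.42, 0.28, 0, 0, 0.36, -0.2],
    [0.025, 0.52, 0.28, 0, 0, 0.442, -0.2],
    [0.029, 0.61, 0.28, 0, 0, 0.442, -0.2],
    [0.029, 0.66, 0.28, 0, 0, 0.442, -0.2],
    [0.029, 0.673, 0.26, 0, 0, 0.442, -0.2],
    [0.029, 0.673, 0.2, 0, 0, 0.442, -0.2],
    [0.029, 0.673, 0.15, 0, 0, 0.442, -0.2],
    [0.029, 0.673, 0.127, 0, 0, 0.442, -0.2],
    [0.029, 0.673, 0.121, 0, 0, 0.442, -0.2],
    [0.029, 0.673, 0.121, 0, 0, 0.442, -0.2],
  ],
)

```text
time_s: 5.48
ee_pos: [617.1, 72.2, 88.2]
ee_rot: [180.0, 0.1, 171.4]
force: [-0.8, -0.1, -1.6]
gripper_width: 52.6
gripper_force: 20.0
```

send_rows(
  motion=[
    [0, 0, -0.003, 0, 0, 0, -0.2],
    [0, 0, -0.003, 0, 0, 0, 0.54],
    [0, 0, -0.003, 0, 0, 0, 0.54],
    [0, 0, 0.02, 0, 0, 0, 0.54],
    [0, 0, 0.11, 0, 0, 0, 0.54],
    [0, 0, 0.2, 0, 0, 0, 0.54],
    [-0.269, -0.859, 0.19, 0, 0, -0.858, 1],
    [-0.269, -0.859, 0.19, 0, 0, -0.858, 1],
    [-0.269, -0.859, 0.19, 0, 0, -0.858, 1],
    [-0.269, -0.859, 0.19, 0, 0, -0.858, 1],
    [-0.269, -0.859, 0.17, 0, 0, -0.858, 1],
    [-0.269, -0.859, 0.15, 0, 0, -0.858, 1],
    [-0.269, -0.859, 0.125, 0, 0, -0.858, 1],
    [-0.269, -0.859, 0.125, 0, 0, -0.858, 1],
    [-0.269, -0.859, 0.125, 0, 0, -0.858, 1],
    [-0.269, -0.859, 0.125, 0, 0, -0.858, 1],
  ],
)

```text
time_s: 7.48
ee_pos: [483.0, -355.8, 151.1]
ee_rot: [179.9, 0.0, 120.1]
force: [0.2, -0.0, -0.4]
gripper_width: 91.3
gripper_force: 0.0
```

```bash
python3 - <<'E'
from workcell import env, eyes
from h import *
f=eyes.grab_frame("scene"); cv2.imwrite("pics/s1.png",cv2.resize(f["pixels"][120:340,130:500,::-1],None,fx=2,fy=2))
f=eyes.grab_frame("side");P=cloud(f).reshape(-1,3)
T=P[(abs(P[:,2]-135)<6)&(abs(P[:,0]-616)<60)&(abs(P[:,1]-72)<45)]; print(len(T),T.mean(0),cv2.minAreaRect(T[:,:2].astype(np.float32)))
E
```

```text
319 [616.9091083   67.73602068 136.18642423] ((616.6727294921875, 71.60330200195312), (53.990535736083984, 55.26912307739258), 27.929931640625)
```

View pics/s1.png

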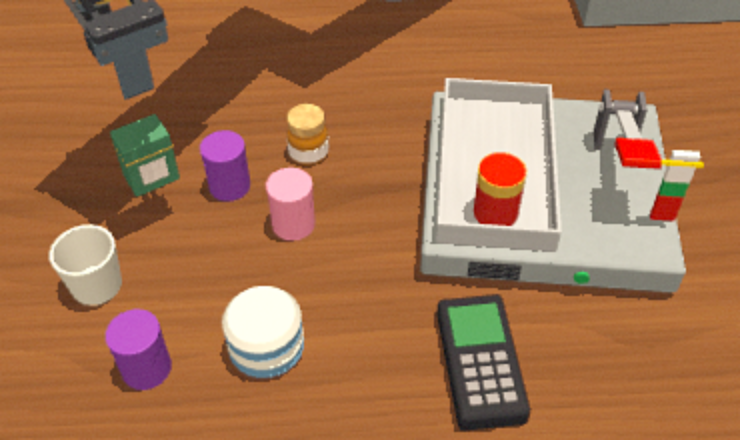

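send_rows(
  motion=[
    [0, 0, -0.09, 0, 0, 0, 1],
    [0, 0, -0.18, 0, 0, 0, 1],
    [0, 0, -0.244, 0, 0, 0, 1],
    [0, 0, -0.244, 0, 0, 0, 1],
    [0, 0, -0.244, 0, 0, 0, -0.3],
    [0, 0, -0.244, 0, 0, 0, -0.3],
    [0, 0, -0.244, 0, 0, 0, -0.3],
    [0, 0, -0.244, 0, 0, 0, -0.3],
    [0, 0, -0.244, 0, 0, 0, -0.3],
    [0, 0, -0.244, 0, 0, 0, -0.3],
    [0, 0, -0.16, 0, 0, 0, -0.3],
    [0, 0, -0.06, 0, 0, 0, -0.3],
    [0, 0, 0.03, 0, 0, 0, -0.3],
  ],
)

```text
time_s: 9.2
ee_pos: [481.9, -356.9, 166.3]
ee_rot: [180.0, -0.0, 120.0]
force: [0.4, 0.2, -1.1]
gripper_width: 46.3
gripper_force: 19.9
```

send_rows(
  motion=[
    [0.01, 0.05, 0.03, 0, 0, 0.1, -0.3],
    [0.02, 0.15, 0.03, 0, 0, 0.22, -0.3],
    [0.03, 0.25, 0.03, 0, 0, 0.34, -0.3],
    [0.045, 0.35, 0.03, 0, 0, 0.46, -0.3],
    [0.06, 0.45, 0.03, 0, 0, 0.58, -0.3],
    [0.075, 0.55, 0.03, 0, 0, 0.7, -0.3],
    [0.09, 0.65, 0.03, 0, 0, 0.8, -0.3],
    [0.105, 0.75, 0.03, 0, 0, 0.858, -0.3],
    [0.12, 0.84, 0.03, 0, 0, 0.858, -0.3],
    [0.12, 0.875, 0.02, 0, 0, 0.858, -0.3],
    [0.12, 0.881, 0, 0, 0, 0.858, -0.3],
    [0.12, 0.881, -0.06, 0, 0, 0.858, -0.3],
    [0.12, 0.881, -0.12, 0, 0, 0.858, -0.3],
    [0.12, 0.881, -0.148, 0, 0, 0.858, -0.3],
    [0.12, 0.881, -0.156, 0, 0, 0.858, -0.3],
    [0.12, 0.881, -0.158, 0, 0, 0.858, -0.3],
    [0.12, 0.881, -0.158, 0, 0, 0.858, -0.3],
  ],
)

```text
time_s: 11.32
ee_pos: [542.6, 82.8, 87.3]
ee_rot: [-180.0, 0.1, 171.5]
force: [-2.1, -1.9, 4.3]
gripper_width: 45.7
gripper_force: 20.0
```

send_rows(
  motion=[
    [0, 0, 0, 0, 0, 0, 0.45],
    [0, 0, 0, 0, 0, 0, 0.45],
    [0, 0, 0, 0, 0, 0, 0.45],
    [0, 0, 0.03, 0, 0, 0, 0.45],
    [0, 0, 0.12, 0, 0, 0, 0.45],
    [0, 0, 0.21, 0, 0, 0, 0.45],
    [-0.04, -0.1, 0.2, 0, 0, 0, 1],
    [-0.08, -0.2, 0.18, 0, 0, 0, 1],
    [-0.12, -0.3, 0.16, 0, 0, 0, 1],
    [-0.16, -0.4, 0.14, 0, 0, 0, 1],
    [-0.189, -0.472, 0.11, 0, 0, 0, 1],
    [-0.189, -0.472, 0.1, 0, 0, 0, 1],
    [-0.189, -0.472, 0.02, 0, 0, 0, 1],
    [-0.189, -0.472, -0.07, 0, 0, 0, 1],
    [-0.189, -0.472, -0.138, 0, 0, 0, 1],
    [-0.189, -0.472, -0.138, 0, 0, 0, 1],
    [-0.189, -0.472, -0.138, 0, 0, 0, -0.2],
    [-0.189, -0.472, -0.138, 0, 0, 0, -0.2],
    [-0.189, -0.472, -0.138, 0, 0, 0, -0.2],
    [-0.189, -0.472, -0.138, 0, 0, 0, -0.2],
  ],
)

```text
time_s: 13.82
ee_pos: [447.9, -152.7, 17.8]
ee_rot: [-180.0, 0.1, 171.5]
force: [-0.5, -0.0, 0.5]
gripper_width: 54.0
gripper_force: 0.0
```

send_rows(
  motion=[
    [0, 0, 0, 0, 0, 0, -0.2],
    [0, 0, 0, 0, 0, 0, -0.2],
    [0, 0, 0.08, 0, 0, 0, -0.2],
    [0, 0, 0.18, 0, 0, 0, -0.2],
    [0, 0.03, 0.26, 0, 0, 0, -0.2],
    [0.005, 0.12, 0.28, 0, 0, 0, -0.2],
    [0.015, 0.22, 0.28, 0, 0, 0, -0.2],
    [0.025, 0.32, 0.28, 0, 0, 0, -0.2],
    [0.035, 0.42, 0.28, 0, 0, 0, -0.2],
    [0.041, 0.48, 0.28, 0, 0, 0, -0.2],
    [0.041, 0.495, 0.26, 0, 0, 0, -0.2],
    [0.041, 0.495, 0.2, 0, 0, 0, -0.2],
    [0.041, 0.495, 0.15, 0, 0, 0, -0.2],
    [0.041, 0.495, 0.124, 0, 0, 0, -0.2],
    [0.041, 0.495, 0.118, 0, 0, 0, -0.2],
    [0.041, 0.495, 0.117, 0, 0, 0, -0.2],
    [0.041, 0.495, 0.117, 0, 0, 0, -0.2],
  ],
)

```text
time_s: 15.95
ee_pos: [467.7, 94.3, 76.4]
ee_rot: [-179.9, -0.0, 171.5]
force: [-4.0, -2.2, 4.7]
gripper_width: 47.6
gripper_force: 20.0
```

send_rows(
  motion=[
    [0, 0, 0, 0, 0, 0, 0.5],
    [0, 0, 0, 0, 0, 0, 0.5],
    [0, 0, 0, 0, 0, 0, 0.5],
    [0, 0, 0.03, 0, 0, 0, 0.5],
    [0, 0, 0.12, 0, 0, 0, 0.5],
    [0, 0, 0.21, 0, 0, 0, 0.5],
    [0, 0, 0.3, 0, 0, 0, 0],
    [0, 0, 0.36, 0, 0, 0, -1],
    [0, 0, 0.36, 0, 0, 0, -1],
  ],
)

```text
time_s: 17.08
ee_pos: [469.7, 95.3, 257.9]
ee_rot: [179.9, 0.3, 171.5]
force: [-0.4, 0.2, -1.0]
gripper_width: 41.3
gripper_force: 0.0
```

```bash
python3 - <<'E'
from workcell import env, eyes
from h import *
a=eyes.grab_frame("scene"); f=eyes.grab_frame("side")
A=cv2.resize(a["pixels"][140:270,330:500,::-1],(510,390)); B=cv2.resize(f["pixels"][80:215,230:380,::-1],(433,390))
cv2.imwrite("pics/s2.png",cv2.resize(np.hstack([A,B]),None,fx=.84,fy=.84))
for g in(a,f):
    P=cloud(g).reshape(-1,3)
    hsv=cv2.cvtColor(g["pixels"],cv2.COLOR_RGB2HSV).reshape(-1,3)
    for n,x,y,z in(("tin",616,72,135),("caddy",542,83,143),("jar",468,95,127)):
        T=P[(abs(P[:,2]-z)<5)&(abs(P[:,0]-x)<42)&(abs(P[:,1]-y)<45)]
        r=cv2.minAreaRect(T[:,:2].astype(np.float32));print(n,len(T),np.round(r[0]),np.round(r[1]),round(r[2]),"z",np.median(T[:,2]).round(1))
    m=((hsv[:,0]<8)|(hsv[:,0]>172))&(hsv[:,1]>150)&(P[:,2]>135)&(abs(P[:,0]-613)<50)&(abs(P[:,1]-222)<45)
    Q=P[m]; S=(Q-[542.3,83.5,0])@np.array([[.9889,.1487,0],[-.1487,.9889,0],[0,0,1]]).T if 0 else None
    X=(Q[:,0]-542.3)*.9889-(Q[:,1]-83.5)*.1487; Y=(Q[:,0]-542.3)*.1487+(Q[:,1]-83.5)*.9889
    print("pad shaker x",np.percentile(X,[2,50,98]).round(),"y",np.percentile(Y,[2,50,98]).round(),"z",np.percentile(Q[:,2],[2,50,98]).round())
E
```

```text
tin 394 [609.  71.] [54. 70.] 89 z 135.4
caddy 388 [544.  81.] [45. 63.] 81 z 143.4
jar 219 [466.  93.] [45. 50.] 80 z 127.4
pad shaker x [24. 55. 73.] y [127. 147. 168.] z [143. 153. 160.]
tin 315 [615.  75.] [55. 64.] 30 z 136.6
caddy 371 [543.  82.] [51. 62.] 80 z 144.4
jar 238 [472.  83.] [47. 74.] 29 z 128.5
pad shaker x [23. 47. 72.] y [127. 140. 168.] z [139. 152. 162.]
```

View pics/s2.png

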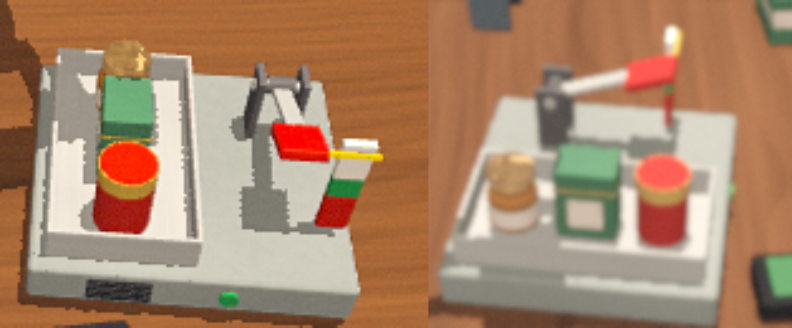

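send_rows(
  motion=[
    [0.08, 0.07, 0, 0, 0, 0, -1],
    [0.16, 0.14, 0, 0, 0, 0, -1],
    [0.23, 0.2, 0, 0, 0, 0, -1],
    [0.28, 0.245, -0.03, 0, 0, 0, -1],
    [0.294, 0.257, -0.08, 0, 0, 0, -1],
    [0.294, 0.257, -0.14, 0, 0, 0, -1],
    [0.294, 0.257, -0.175, 0, 0, 0, -1],
    [0.294, 0.257, -0.175, 0, 0, 0, -1],
  ],
)

```text
time_s: 18.18
ee_pos: [613.1, 222.9, 164.4]
ee_rot: [-179.8, -0.4, 171.5]
force: [-0.4, 0.1, 0.5]
gripper_width: 0.4
gripper_force: 0.0
```

```bash
python3 - <<'E'
from workcell import env, eyes
from h import *
a=eyes.grab_frame("scene"); f=eyes.grab_frame("side")
A=cv2.resize(a["pixels"][140:270,400:500,::-1],(400,520)); B=cv2.resize(f["pixels"][50:180,260:360,::-1],(400,520))
cv2.imwrite("pics/s3.png",np.hstack([A,B])); print(env.state()["force"],env.state()["ee_pos"])
E
```

```text
[0.66446538 0.72834506 1.75526102] [614.86651069 223.39613437 167.53059088]
```

View pics/s3.png

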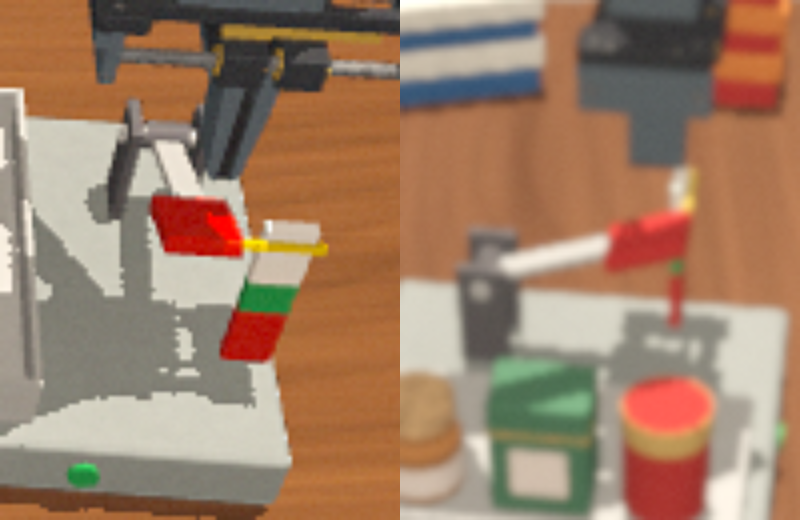

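```bash
python3 - <<'E'
from workcell import env, eyes
from h import *
p=env.state()["ee_pos"]
for n in("scene","side"):
    g=eyes.grab_frame(n); 
    for X in (p,np.array([613.,222,151])):
        c=g["R"]@X+g["t"]; print(n,X.round(),g["fx"]*c[0]/c[2]+g["cx"],g["fy"]*c[1]/c[2]+g["cy"])
    P=cloud(g); Q=P.reshape(-1,3); m=(Q[:,2]>158)&(Q[:,2]<200)&(abs(Q[:,0]-613)<60)&(abs(Q[:,1]-240)<70)
    print(Q[m].mean(0),np.percentile(Q[m],[3,97],axis=0).round()); 
    ys,xs=np.where(m.reshape(400,640)); print(xs.min(),xs.max(),ys.min(),ys.max())
    for u,v in ((456,180),(449,196)) if n=="scene" else ((324,88),(322,112)): print(u,v,P[v,u].round())
E
```

```text
scene [615. 223. 168.] 451.03613625313204 190.97014509453763
scene [613. 222. 151.] 448.50860475289096 195.59710269919935
[633.96790838 250.50515052 161.54082122] [[626. 206. 158.]
 [642. 279. 167.]]
442 481 195 202
456 180 [632. 218. 218.]
449 196 [617. 222. 153.]
side [615. 223. 168.] 323.5043172869183 103.21322261981604
side [613. 222. 151.] 322.6832173395308 109.05195725598631
[632.02079232 242.47053017 161.85618288] [[620. 202. 158.]
 [642. 282. 169.]]
324 334 91 112
324 88 [615. 215. 216.]
322 112 [610. 202. 155.]
```

```bash
python3 - <<'E'
from workcell import env, eyes
from h import *
s=env.state();print(s["time_s"],s["ee_pos"],s["qpos"].round(1))
g=eyes.grab_frame("side");P=cloud(g)
for v in range(60,114,3): print(v,P[v,324].round(),g["pixels"][v,324])
g=eyes.grab_frame("scene");P=cloud(g)
for v in range(150,200,3): print(v,P[v,453].round(),g["pixels"][v,453])
E
```

```text
18.375 [615.4704066  223.56418264 168.82510657] [ 19.   25.8  79.    0.   75.1 -62.5]
60 [610. 140. 330.] [52 50 48]
63 [610. 135. 325.] [57 57 56]
66 [610. 137. 317.] [78 81 81]
69 [610. 144. 307.] [92 98 97]
72 [610. 140. 301.] [89 95 95]
75 [611. 142. 293.] [91 96 97]
78 [614. 212. 245.] [89 95 95]
81 [614. 212. 237.] [87 92 93]
84 [615. 215. 227.] [90 95 96]
87 [615. 212. 221.] [88 93 95]
90 [615. 216. 210.] [122  95  85]
93 [632. 536.   4.] [184 126  87]
96 [631. 517.   4.] [183 124  86]
99 [630. 500.   4.] [182 122  84]
102 [630. 487.   1.] [198 115  81]
105 [617. 235. 155.] [253  88  79]
108 [616. 219. 156.] [185  54  49]
111 [616. 208. 155.] [181  54  50]
150 [623. 196. 292.] [32 30 26]
153 [640. 190. 300.] [114 113 108]
156 [632. 196. 284.] [80 82 82]
159 [604. 211. 251.] [52 60 61]
162 [605. 213. 244.] [51 61 61]
165 [611. 211. 241.] [52 58 62]
168 [616. 211. 237.] [59 66 66]
171 [620. 211. 233.] [64 68 70]
174 [627. 210. 231.] [63 65 65]
177 [630. 210. 225.] [64 65 72]
180 [630. 212. 217.] [80 87 91]
183 [632. 213. 209.] [138 137 131]
186 [494. 286.  59.] [207 203 189]
189 [505. 283.  59.] [239 160 142]
192 [601. 236. 149.] [165  26  19]
195 [614. 231. 153.] [255   0   0]
198 [629. 226. 160.] [163  31  20]
```

```bash
python3 - <<'E'
from workcell import env, eyes
from h import *
g=dict(np.load("pics/scene0.npz"))
c=g["R"]@np.array([483,-356,151.])+g["t"]; print("s1 tcp px",g["fx"]*c[0]/c[2]+g["cx"],g["fy"]*c[1]/c[2]+g["cy"])
c=g["R"]@np.array([219.4,531,175.4])+g["t"]; print("start tcp px",g["fx"]*c[0]/c[2]+g["cx"],g["fy"]*c[1]/c[2]+g["cy"])
s=env.state(); w=eyes.grab_frame("wrist"); T=np.array(w["T_tool_cam"]); print(T.round(2).tolist())
d=w["depth"].astype(float); v,u=np.mgrid[:400,:640]
Q=np.stack([(u-w["cx"])/w["fx"]*d,(v-w["cy"])/w["fy"]*d,d],-1)@T[:3,:3].T+T[:3,3]
hsv=cv2.cvtColor(w["pixels"],cv2.COLOR_RGB2HSV)
m=((hsv[...,0]<8)|(hsv[...,0]>172))&(hsv[...,1]>150)&(d>0)&(abs(Q[...,0])<80)&(abs(Q[...,1])<60)
print(m.sum(),np.percentile(Q[m],[3,25,50,75,97],axis=0).round(1).tolist(), s["ee_pos"])
cv2.imwrite("pics/w1.png",w["pixels"][:,:,::-1])
E
```

```text
s1 tcp px 194.3820579866657 166.57177529732203
start tcp px 521.3760102402146 85.02992780709546
[[0.0, -0.96, -0.29, 83.73], [1.0, 0.0, -0.0, -0.07], [0.0, -0.29, 0.96, -207.47], [0.0, 0.0, 0.0, 1.0]]
4254 [[-11.0, -19.4, 12.2], [-0.8, -9.5, 17.6], [10.8, 3.2, 21.4], [21.9, 15.9, 25.5], [32.2, 50.2, 102.1]] [615.49656181 223.55445186 169.07721558]
```

View pics/w1.png

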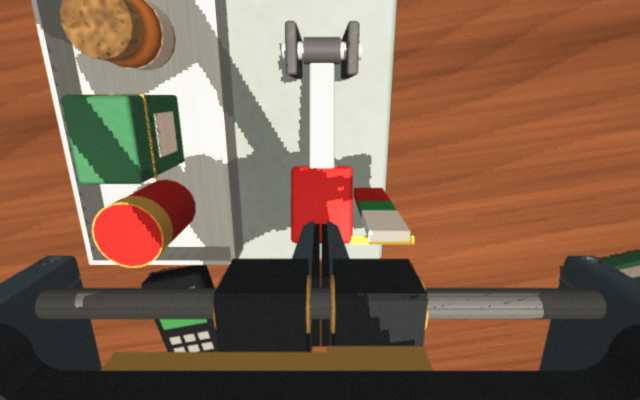

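```bash
python3 - <<'E'
from workcell import env, eyes
from h import *
w=eyes.grab_frame("wrist"); T=np.array(w["T_tool_cam"])
d=w["depth"].astype(float); v,u=np.mgrid[:400,:640]
Q=np.stack([(u-w["cx"])/w["fx"]*d,(v-w["cy"])/w["fy"]*d,d],-1)@T[:3,:3].T+T[:3,3]
for r in range(200,300,8): print(r,Q[r,310].round(),Q[r,332].round(),w["pixels"][r,310],w["pixels"][r,332])
g=eyes.grab_frame("scene")
from workcell import env
print(env.state()["ee_pos"], "basket floor/jar in tool:",Q[50,130].round(),Q[30,100].round(),Q[140,110].round(),Q[230,130].round())
E
```

```text
200 [12. -7. 20.] [12.  8. 21.] [188  40  35] [249  66  60]
208 [ 6. -7. 20.] [ 7.  8. 17.] [190  40  37] [255  87  76]
216 [ 1. -7. 18.] [ 1.  8. 17.] [191  41  39] [255  94  82]
224 [ 18.  -6. -41.] [ 18.   6. -40.] [46 55 59] [54 52 57]
232 [ 18.  -5. -51.] [ 18.   6. -52.] [46 53 57] [46 54 59]
240 [ 18.  -5. -61.] [ 18.   5. -62.] [42 52 51] [45 53 56]
248 [ 18.  -5. -69.] [ 18.   5. -70.] [41 52 52] [44 53 57]
256 [ 18.  -4. -78.] [ 18.   5. -78.] [45 50 56] [43 49 53]
264 [ 18.  -4. -85.] [ 19.   5. -86.] [48 54 56] [42 48 52]
272 [ 18.  -4. -91.] [ 19.   4. -92.] [42 51 52] [36 44 46]
280 [  37.   -3. -129.] [  38.    3. -130.] [99 73 37] [125  94  45]
288 [  36.   -3. -131.] [  37.    3. -133.] [101  77  44] [146 109  53]
296 [  35.   -3. -133.] [  36.    3. -134.] [97 80 52] [157 119  59]
[615.27399065 223.50777996 168.79925358] basket floor/jar in tool: [ 113. -133.   49.] [ 125. -148.   43.] [  53. -144.   26.] [ -17. -147.   35.]
```

The wrist view shows the shut fingertips about 39 mm above the reported TCP, over the middle of the pad at about (322,222). I'll descend in steps, going by force and picture.

send_rows(
  motion=[
    [0, 0, -0.05, 0, 0, 0, -1],
    [0, 0, -0.085, 0, 0, 0, -1],
    [0, 0, -0.1, 0, 0, 0, -1],
    [0, 0, -0.11, 0, 0, 0, -1],
    [0, 0, -0.11, 0, 0, 0, -1],
  ],
)

```text
time_s: 19.25
ee_pos: [615.6, 223.4, 113.8]
ee_rot: [180.0, 0.1, 171.5]
force: [0.8, -1.0, 2.3]
gripper_width: 0.4
gripper_force: 1.3
```

send_rows(
  motion=[
    [0, 0, -0.01, 0, 0, 0, -1],
    [0, 0, -0.02, 0, 0, 0, -1],
    [0, 0, -0.03, 0, 0, 0, -1],
    [0, 0, -0.03, 0, 0, 0, -1],
  ],
)

```text
time_s: 19.75
ee_pos: [615.4, 223.7, 98.0]
ee_rot: [180.0, 0.0, 171.5]
force: [2.2, 0.1, 4.5]
gripper_width: 0.7
gripper_force: 2.1
```

```bash
cat > look.py <<'E'
from workcell import env, eyes
from h import *
import sys
a=eyes.grab_frame("scene"); f=eyes.grab_frame("side")
A=cv2.resize(a["pixels"][150:240,330:490,::-1],(800,450)); cv2.imwrite(sys.argv[1],A)
for g in(a,f):
    P=cloud(g).reshape(-1,3); h=cv2.cvtColor(g["pixels"],cv2.COLOR_RGB2HSV).reshape(-1,3)
    X=(P[:,0]-542.3)*.9889-(P[:,1]-83.5)*.1487; Y=(P[:,0]-542.3)*.1487+(P[:,1]-83.5)*.9889
    m=((h[:,0]<8)|(h[:,0]>172))&(h[:,1]>150)&(X>10)&(X<85)&(Y>128)&(Y<172)&(P[:,2]>75)
    k=np.polyfit(X[m],P[m,2],1); print("pad n",m.sum(),"slope",k[0].round(3),"z@50",np.polyval(k,50).round(1))
print(env.state()["force"],env.state()["ee_pos"])
E
python3 look.py pics/s4.png
```

```text
pad n 201 slope 0.067 z@50 132.6
pad n 153 slope 0.429 z@50 135.0
[1.70496432 0.19451597 4.23901186] [615.27863802 223.75436745  98.33740498]
```

View pics/s4.png

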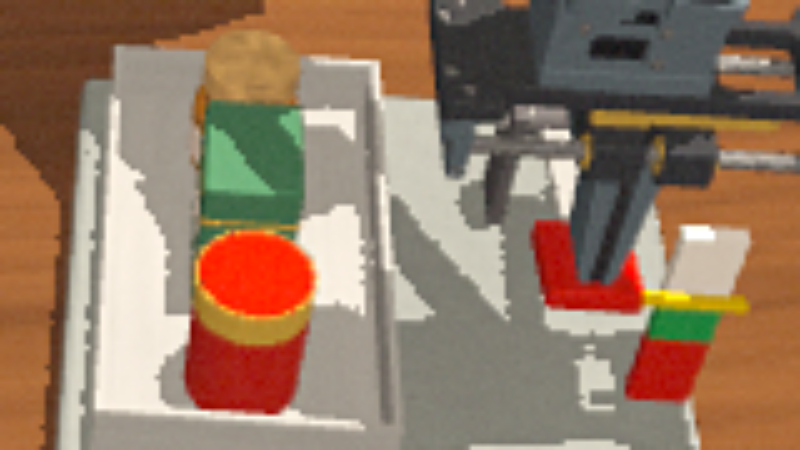

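The pointer sits at the bottom of the white zone, at about (745,303), with the green just below it. I'm going further down.

send_rows(
  motion=[
    [0, 0, -0.01, 0, 0, 0, -1],
    [0, 0, -0.02, 0, 0, 0, -1],
    [0, 0, -0.03, 0, 0, 0, -1],
    [0, 0, -0.034, 0, 0, 0, -1],
    [0, 0, -0.034, 0, 0, 0, -1],
  ],
)

```text
time_s: 20.48
ee_pos: [616.7, 223.6, 82.0]
ee_rot: [179.9, 0.2, 171.5]
force: [3.5, -0.5, 6.0]
gripper_width: 0.1
gripper_force: 3.0
```

```bash
python3 look.py pics/s5.png
```

```text
pad n 201 slope -0.042 z@50 119.1
pad n 117 slope 0.026 z@50 119.7
[ 3.25426827 -0.72625875  6.88641189] [616.72295089 223.55426432  82.19784648]
```

View pics/s5.png

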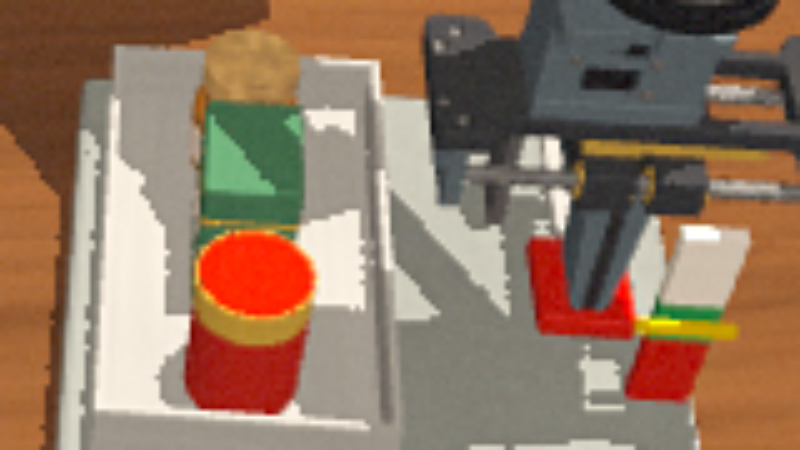

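```bash
python3 - <<'E'
from workcell import env, eyes
from h import *
for n in("scene","side"):
  for g in (dict(np.load(f"pics/{n}0.npz")),eyes.grab_frame(n)):
    P=cloud(g).reshape(-1,3); h=cv2.cvtColor(g["pixels"],cv2.COLOR_RGB2HSV).reshape(-1,3)
    X=(P[:,0]-542.3)*.9889-(P[:,1]-83.5)*.1487; Y=(P[:,0]-542.3)*.1487+(P[:,1]-83.5)*.9889
    red=((h[:,0]<8)|(h[:,0]>172))&(h[:,1]>150)&(Y>129)&(Y<171)&(P[:,2]>75)
    for lo,hi in((28,36),(36,44),(44,52),(52,60),(60,68)):
        z=P[red&(X>lo)&(X<hi),2]; print(n,lo,len(z),np.percentile(z,[50,85]).round(1) if len(z) else "")
    y=(abs(h[:,0]-28)<9)&(h[:,1]>110)&(X>30)&(X<110)&(Y>165)&(Y<215)&(P[:,2]>70)
    print("yel",y.sum(),np.median(X[y]).round(),np.median(P[y,2]).round(1))
E
```

```text
scene 28 31 [147.2 149.1]
scene 36 29 [150.2 151.2]
scene 44 35 [153.2 154.4]
scene 52 26 [155.4 156.3]
scene 60 38 [158.6 159.7]
yel 0 nan nan
scene 28 12 [118.  119.4]
scene 36 11 [119.8 122.3]
scene 44 17 [120.2 121.7]
scene 52 22 [120.2 121.5]
scene 60 23 [119.9 120.6]
yel 10 72.0 118.0
side 28 33 [148.2 149.3]
side 36 35 [150.5 152.1]
side 44 34 [153.8 155.2]
side 52 30 [157.  158.4]
side 60 28 [159.4 160.9]
yel 0 nan nan
side 28 24 [120.7 121.7]
side 36 14 [119.7 121.1]
side 44 11 [120.  121.1]
side 52 12 [121.  122.5]
side 60 11 [119.8 123.6]
yel 0 nan nan
  return _methods._mean(a, axis=axis, dtype=dtype,
  ret = ret.dtype.type(ret / rcount)
```

send_rows(
  motion=[
    [0, 0, -0.003, 0, 0, 0, -1],
    [0, 0, -0.006, 0, 0, 0, -1],
    [0, 0, -0.006, 0, 0, 0, -1],
    [0, 0, -0.006, 0, 0, 0, -1],
    [0, 0, -0.006, 0, 0, 0, -1],
    [0, 0, -0.006, 0, 0, 0, -1],
  ],
)

```text
time_s: 21.42
ee_pos: [616.9, 223.5, 79.4]
ee_rot: [179.9, 0.2, 171.5]
force: [3.3, -0.5, 6.6]
gripper_width: 0.6
gripper_force: 3.2
```

```bash
python3 look.py pics/s6.png
```

```text
pad n 199 slope -0.056 z@50 116.7
pad n 124 slope -0.011 z@50 117.1
[ 3.48513711 -0.07119514  7.19972046] [616.85488167 223.56104656  79.37147025]
```

View pics/s6.png

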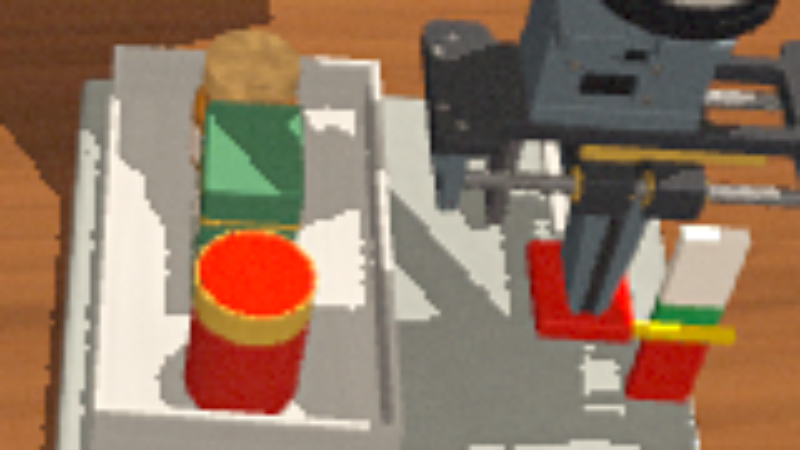

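Drop of the pad and its level slope both give a lever angle of about 0.34 rad. The pointer at about (690,330) looks low in the green only because it stands in front of the post. The samples stand upright, so I'm handing in.

```bash
python3 -c "
from workcell import env
print(env.job_done())"
```

```text
the job is handed in; nothing more can be done
None
```

The job is handed in: the tin, caddy and jar stand upright in the basket, and the robot is holding the lever down at an estimated 0.34 rad, in the green zone. The handover returned no verdict.

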